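Click the socket onto the torque sensor

ROBOT

A 6-joint arm with a two-finger parallel gripper is mounted at the origin on the work surface. World frame = base frame: x ahead of the robot, y to its left, z up, the work surface at z = 0. Lengths are in m, angles in degrees, forces in N, time in s.
With the tool pointing down it reaches from about 0.4 to 0.825 m from the base axis. Payload 7 kg.
Tool frame: the origin (TCP) lies at the very end of the fingers, on their centre line; the grasp point (between the pads) lies 19 mm behind it; z points along the fingers, y is the direction in which the jaws open and shut (so a half turn about z gives the same grasp; the last joint's range is limited). The gripper opens to 88 mm and grips with 3 to 60 N. Pads are 19 mm wide; open, the fingers measure 130 mm over their backs; the gripper's body (78 mm by 193 mm) begins 47 mm behind the grasp point.
Start: joints at [80.621, 20.546, 0.682, 0, -70.136, -16.507], TCP at [0.295, 0.607, 0.227] pointing down, gripper open.
Joint ranges: [-176.03, 176.03], [-82.01, 121.73], [-58.28, 71.71], [-173.87, 95.51], [-174.79, -0.11], [-173.66, 173.66]. Speed limits (degrees/s): [136.94, 136.94, 172.46, 180, 180, 180].

INTERFACE

Orientations are given as [roll, pitch, yaw] about the fixed x, y, z axes, in that order (R = Rz(yaw) Ry(pitch) Rx(roll)).
In Python, from plant import telemetry, snapshot, calibration, workorder gives the robot as it stands. The module is installed in compiled form; this text tells all that it offers.
- The arm moves only by the tool step_arm, never from a script. Its argument "plan" is text: rows parted by semicolons, each of 7 numbers parted by spaces: the finger opening in cm, from 0 to 8.76, then the shift along the tool's x, y, z in cm, then the turn, a rotation vector about the tool's x, y, z in degrees. A call has 1 to 12 rows; each row shifts and turns the commanded pose from where the row before left it, along the tool's axes as they then stand; what a row does not reach is not made up. A row lasts 1/12 s, in which the tool goes at most 41.7 mm and 7.16 degrees, less where a joint would pass 70% of its speed; a pose out of reach is approached as far as the arm can. A call with a gripper value outside its range is refused whole. The fingers move at their own pace and stop on an object; the grip force is fixed at half the most. Time passes only in rows, so rows that do not move let the fingers close. It gives the time, the measured TCP pose, the force and the opening at its end, in the units of the state.
- telemetry.get_obs(): the state, without advancing time (a new reading comes with each control period).
- snapshot(name): name is "scene" or "top"; returns the picture (420x560x3 uint8, blue, green, red); there is no depth.
- calibration(name): a dict with "K" (3x3 intrinsics, pixels), "camera_from_world" (4x4, takes a point from world to camera coordinates). Camera axes: x right, y up, looking along -z (the intrinsics and any distortion apply to the point x, -y, -z); pixel columns grow to the right and rows downward; lengths in m; the calibration is good to about 2 mm. A picture is of the moment at which its call begins. calibration takes no time and is no camera call.
- workorder.close_job(): hands the job in, once; it reports no verdict.
The state is a dict: "clock": time; "joint_pos": joint angles; "qvel": joint speeds; "tau": joint torques, N m; "tool_pos": TCP position; "orientation": TCP orientation; "force": force on the tool from outside, world axes, zero at the start; "moment": the same for the moment, N m; "opening": finger opening in m.
Only numpy, scipy, OpenCV 4.12 (cv2) and the standard library are available. Lean on these libraries where they do the work, as an engineer would, in place of code of your own. Each camera call takes 0.05 s, during which the arm holds its last target.

TASK

Take the blue-banded socket from the foam block and push it straight down onto the square drive of the torque sensor until it is fully home on the collar and the two spring balls click into its cross holes, pressing gently: never push the sprung spindle down onto its stop. Then, still holding it, tug it lightly straight up until the spindle lifts a few millimetres, to prove that it is locked, and let go, leaving the socket clicked home. Leave the other things on the bench where they are.

Things in the scene. Friction and masses are not known exactly. Their poses are not given: they have to be found in the camera images.
- socket_blue: The socket to fit: steel cylinder, 40 mm across, 70 mm tall, blue band near its top, dark hexagon on top; stands drive end down. About 0.32 kg. Origin: centre of its underside, z up its axis. Grip it round its solid upper part, 36 to 70 mm above the underside. Its square bore's walls face along x and y.
- socket_mouth (a point): Centre of the blue socket's underside (same frame as the socket), the mouth of its square bore: 20.4 mm wide, 36 mm deep, widened to 27.6 mm at the mouth, with a bevel from 2.5 to 7.5 mm up. 13 mm up each of the four walls has a cross hole (dark dot outside), so it fits the drive in any of four quarter turns.
- rig: The torque sensor, fixed: a blue round housing, 76 mm across and 82 mm tall, on a 110 mm square aluminium plate 12 mm thick. Above it a sprung spindle carries a dark collar and an upright steel square drive. Origin: centre of the plate's underside.
- drive_seat (a point): Centre of the top face of the dark collar (40 mm across), where the socket's underside must land; 116 mm above the bench at free rest, moving with the spindle. The square drive, 19 mm wide with bevelled top, stands 34 mm up from here, flats facing along x and y; z up. An 8 mm brass spring ball stands 3 mm out of the +x flat and one out of the -x flat, 13 mm up.
- spindle (a joint): Sprung axial float of collar and drive, m: 0 with nothing on it; positive pressed down (0.8 N per mm; stop at 0.026, do not pass 0.0245, about 20 N); negative pulled up (stop at -0.008, 6 N). The socket's weight sinks it about 0.004. It gives way while the socket is pushed on, so the collar is then well below where it was first measured. It cannot turn.
- foam_block: White foam block, fixed, 140 mm (x) by 290 mm (y) by 30 mm tall, origin at the centre of its underside. The three sockets stand on it in a row along its y axis, about 90 mm apart, in any order.
- socket_red: Another socket of the same outer size (40 by 70 mm) with a red band, to be left alone. Origin: centre of its underside.
- socket_yellow: Another socket of the same outer size (40 by 70 mm) with a yellow band, to be left alone. Origin: centre of its underside.
- circuit_board: Loose green circuit board, 90 by 60 mm, 14 mm tall with its parts, lying at the far side of the bench; to be left alone. Origin: centre of its underside.
- display_panel: Loose black display panel with a pale rim, 70 by 120 by 7 mm, at the far side; to be left alone. Origin: centre of its underside.
- screwdriver: Loose blue-handled screwdriver, 170 mm long, lying at the far side; to be left alone. Origin: on its underside.
- tape_roll: Loose roll of tan tape, 60 mm across, 18 mm tall; to be left alone. Origin: centre of its underside.
- pen_pot: Loose orange open pot, 70 mm across, 90 mm tall; to be left alone. Origin: centre of its underside.
- ball_a (a joint): Spring ball on the +x flat, m: 0 fully out (free, or clicked into a cross hole), about 0.002 while the bore wall holds it in. Pushing the socket over the balls takes 8 to 15 N, most with 5 to 10 mm left to go; once over, it snaps home, and pressing to 16 N makes sure. Its weight alone does not do it. Clicked in, it stands an upward pull of 5 N.
- ball_b (a joint): The same for the spring ball on the -x flat.
Mind the look-alikes: they are no part of the job. Leave any green or purple look-alike of the socket_blue alone.

How it is judged:
By the outcome, as a careful person would: the job done as asked, in the order asked, and still so for the second after the job is handed in, with the robot touching nothing.
It also fails if it takes over 67 s, if anything falls off the work surface, if the arm or the gripper's body presses on something with over 40 N, if the wrist force passes 120 N, or if a joint passes its speed limit or range.

## Working session

There is one attempt and no reset: what is moved stays moved. The work goes in short steps, Python scripts to look and compute and a tool call to move; the robot and the scene stay as the last step left them, time stands still between calls to the robot, and variables do not carry over. Pictures are saved under pics/ and viewed, and the job is handed in when it is done.

Besides the shell and the picture viewer there is one more tool, called after "Emit:" as name(argument=value, ...) on one line, values as JSON. step_arm: Moves the arm, as the interface text tells. Its arguments: {"type":"object","properties":{"plan":{"type":"string"}},"required":["plan"]}

```bash
mkdir -p pics
cat > h.py <<'E'
import numpy as np, cv2
from plant import telemetry, snapshot, calibration, workorder
def proj(c,P):
    p=np.atleast_2d(P); T=np.array(c["camera_from_world"]);K=np.array(c["K"])
    q=(T[:3,:3]@p.T).T+T[:3,3]; q=q*[1,-1,-1]; u=(K@q.T).T
    return u[:,:2]/u[:,2:]
def ray(c,uv):
    T=np.array(c["camera_from_world"]);K=np.array(c["K"])
    d=np.linalg.inv(K)@[uv[0],uv[1],1]; d=d*[1,-1,-1]
    R=T[:3,:3]; return -R.T@T[:3,3], R.T@d/np.linalg.norm(d)
def onz(c,uv,z):
    o,d=ray(c,uv); return o+d*(z-o[2])/d[2]
def tri(c1,u1,c2,u2):
    o1,d1=ray(c1,u1);o2,d2=ray(c2,u2)
    A=np.stack([d1,-d2],1);s=np.linalg.lstsq(A,o2-o1,rcond=None)[0]
    a=o1+d1*s[0];b=o2+d2*s[1];return (a+b)/2,np.linalg.norm(a-b)
E
python3 - <<'E'
from h import *
o=telemetry.get_obs();print(o)
for n in("scene","top"):
    cv2.imwrite(f"pics/{n}0.png",snapshot(n)); c=calibration(n);print(n,c, ray(c,(280,210)))
E
```

```text
{'clock': 0.0, 'joint_pos': array([ 8.06200202e+01,  2.05922793e+01,  6.33984362e-01, -2.11558477e-02,
       -7.01357471e+01, -1.65072391e+01]), 'qvel': array([-0.0043386 ,  0.04373853,  0.00063622,  0.09557036, -0.01143001,
        0.05015971]), 'tau': array([-3.78531222e-04, -5.82727754e+01,  2.93042189e+01,  6.99670002e+00,
        6.75269999e-03, -1.68083188e-04]), 'tool_pos': array([0.29450658, 0.60681882, 0.2256115 ]), 'orientation': array([ 1.79904183e+02, -7.65547590e-03, -2.58944175e+01]), 'force': array([-0.66992069, -0.68291226, -0.1805472 ]), 'moment': array([-0.04241453, -0.0368965 ,  0.01343509]), 'opening': 0.08738943401373189}
scene {'K': array([[447.44453714,   0.        , 282.03253577],
       [  0.        , 447.44453714, 211.16230315],
       [  0.        ,   0.        ,   1.        ]]), 'camera_from_world': array([[-0.84891462,  0.5285247 , -0.00236565,  0.46279073],
       [-0.41520725, -0.66412169,  0.62172769,  0.14710164],
       [ 0.32702737,  0.52877597,  0.7832299 , -1.57034272],
       [ 0.        ,  0.        ,  0.        ,  1.        ]])} (array([0.96749253, 0.68345655, 1.13957701]), array([-0.32424526, -0.53289467, -0.78159342]))
top {'K': array([[438.95915597,   0.        , 275.84142765],
       [  0.        , 438.95915597, 206.41799879],
       [  0.        ,   0.        ,   1.        ]]), 'camera_from_world': array([[-0.01453256, -0.99983914,  0.01051188, -0.0160542 ],
       [ 0.98256598, -0.01233118,  0.1855048 , -0.57778385],
       [-0.18534534,  0.01302448,  0.98258713, -1.1453116 ],
       [ 0.        ,  0.        ,  0.        ,  1.        ]])} (array([ 0.35519928, -0.00825929,  1.23271888]), array([ 0.17717586, -0.02239429, -0.98392439]))
```

```bash
ls; ls pics
```

```text
h.py
pics
scene0.png
top0.png
```

View pics/scene0.png

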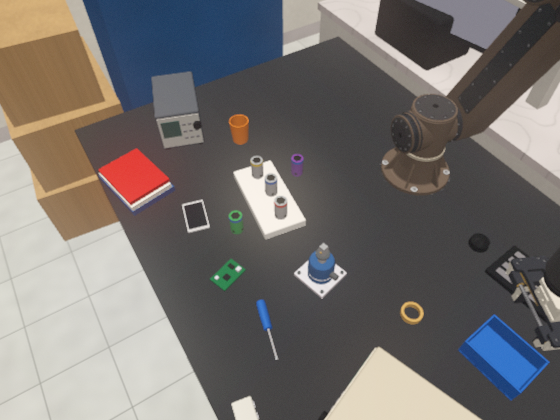

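View pics/top0.png

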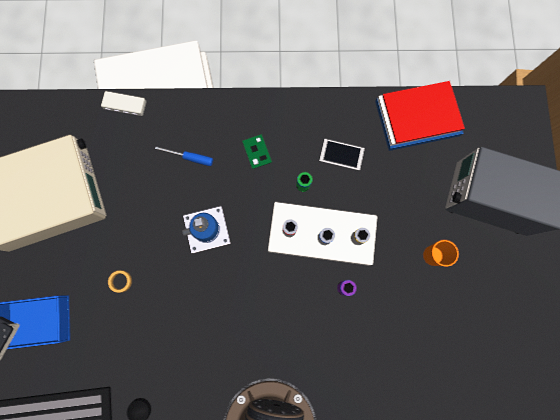

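The scene view shows three sockets on the foam, at about (257,167), (271,184) and (281,206). There are also a green look-alike at (236,222) and a purple one at (298,164), and the rig is at (321,268). I'll enlarge crops to identify the blue one.

Run:
```python
import cv2,numpy as np
s=cv2.imread("pics/scene0.png");t=cv2.imread("pics/top0.png")
a=cv2.resize(s[140:300,230:360],None,fx=3.7,fy=3.7,interpolation=cv2.INTER_CUBIC)
cv2.imwrite("pics/sc.png",a)
b=cv2.resize(t[190:280,170:390],None,fx=3.6,fy=3.6,interpolation=cv2.INTER_CUBIC)
cv2.imwrite("pics/tc.png",b)
```

```text
(no output)
```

View pics/sc.png

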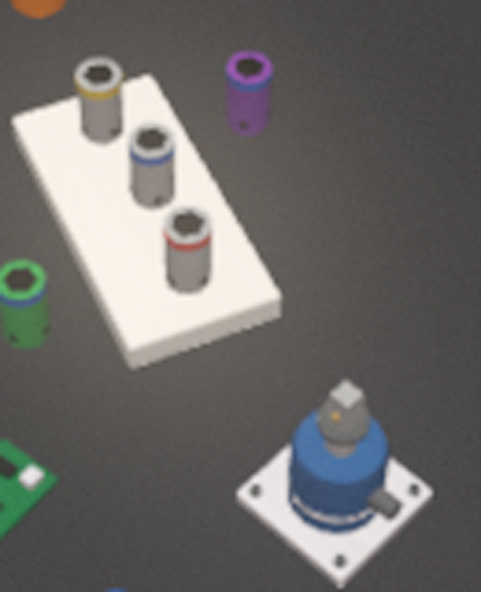

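View pics/tc.png

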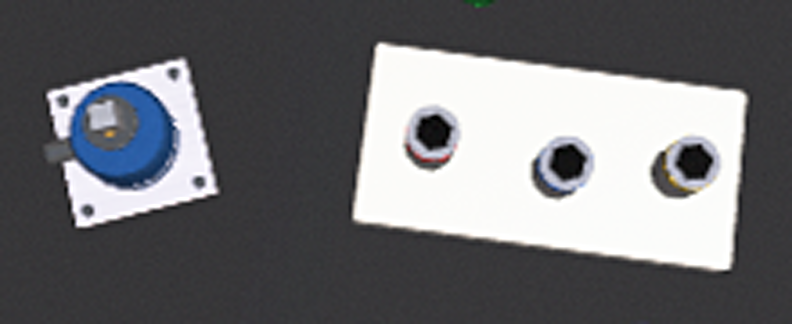

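The candidates for the blue-banded socket, as scene pixels:
- **Middle foam socket (271,184):** steel body with a blue band. It is the only steel one with that band, so it is the target. It sits at (327,236) in the top view.
- **Green look-alike (236,222):** also has a blue band, but its body is green.
- **Purple look-alike (298,164):** also has a blue band, but its body is purple.

The crop confirms this. Next I'll average a few frames and enlarge them for accurate measuring.

Run:
```python
from h import *
for n in("scene","top"):
    a=np.mean([snapshot(n).astype(np.float32) for _ in range(8)],0)
    np.save(f"{n}.npy",a)
s=np.load("scene.npy");t=np.load("top.npy")
def crop(a,x,y,w,h,f): return cv2.resize(np.clip(a[y:y+h,x:x+w],0,255).astype(np.uint8),None,fx=f,fy=f,interpolation=cv2.INTER_NEAREST)
A=crop(s,256,168,30,34,12);B=crop(t,312,220,30,34,12);cv2.imwrite("pics/sock.png",np.hstack([A,B]))
A=crop(s,290,235,62,66,6);B=crop(t,176,200,62,66,6);cv2.imwrite("pics/rig.png",np.hstack([A,B]))
```

```text
(no output)
```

View pics/sock.png

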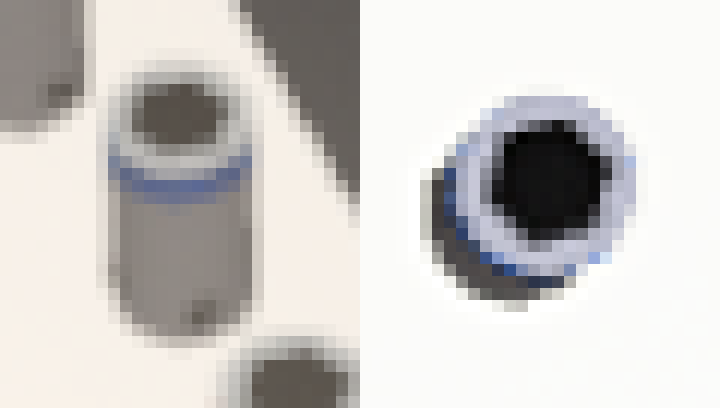

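View pics/rig.png

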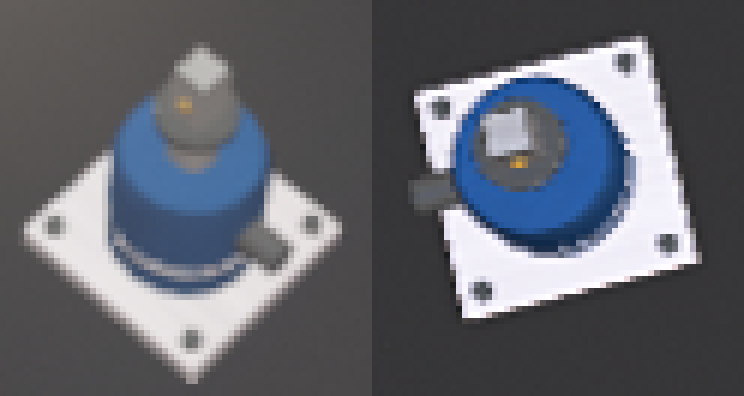

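```bash
cat > m.py <<'E'
from h import *
im={n:np.load(n+".npy") for n in("scene","top")}; C={n:calibration(n) for n in im}
def blob(n,x,y,w,h,fn,f=8,seed=None):
    a=cv2.resize(im[n][y:y+h,x:x+w],None,fx=f,fy=f,interpolation=cv2.INTER_CUBIC)
    m=fn(a).astype(np.uint8)
    k,l,st,ce=cv2.connectedComponentsWithStats(m)
    i=1+np.argmax(st[1:,4]); m=(l==i).astype(np.uint8)
    c=max(cv2.findContours(m,cv2.RETR_EXTERNAL,cv2.CHAIN_APPROX_NONE)[0],key=len)[:,0]
    g=lambda p:(np.asarray(p,float)+.5)/f-.5+[x,y]
    mo=cv2.moments(c); return g([mo['m10']/mo['m00'],mo['m01']/mo['m00']]),g(c),st[i,4]/f/f
V=lambda a:a.max(2)
E
python3 - <<'E'
from m import *
dark=lambda a:(V(a)<125)
h1=blob("scene",262,171,16,10,lambda a:V(a)<115); h2=blob("top",320,228,14,14,lambda a:V(a)<110)
print("hex",h1[0],h1[2],h2[0],h2[2],tri(C["scene"],h1[0],C["top"],h2[0]))
for n,u in(("scene",h1[0]),("top",h2[0])): print(onz(C[n],u,.100))
wh=lambda a:(a.min(2)>150)
for n,b in(("scene",(290,253,62,50)),("top",(176,200,62,66))):
    p=blob(n,*b,wh)
    W=np.array([onz(C[n],q,.012)[:2] for q in p[1]])*1000
    r=cv2.minAreaRect(W.astype(np.float32)); print("plate",n,r)
d1=blob("scene",316,239,14,12,lambda a:V(a)>165); d2=blob("top",190,213,18,14,lambda a:V(a)>165)
for n,d in(("scene",d1),("top",d2)):
    print("drive",d[0],d[2],onz(C[n],d[0],.150)); W=np.array([onz(C[n],q,.150)[:2] for q in d[1]])*1000
    print(cv2.minAreaRect(W.astype(np.float32)))
print(tri(C["scene"],d1[0],C["top"],d2[0]))
# foam
for n,b in(("scene",(225,155,90,85)),("top",(260,195,125,75))):
    p=blob(n,*b,lambda a:a.min(2)>200); W=np.array([onz(C[n],q,.030)[:2] for q in p[1]])*1000
    print("foam",n,cv2.minAreaRect(W.astype(np.float32)))
E
```

```text
hex [270.39914966 177.12429543] 27.921875 [327.21039986 234.62732403] 76.34375 (array([ 0.49220573, -0.15530063,  0.0994119 ]), np.float64(0.0012540554038926485))
[ 0.4920556  -0.15433712  0.1       ]
[ 0.49261664 -0.15563991  0.1       ]
plate scene ((525.05078125, 174.81033325195312), (114.57135009765625, 113.58348083496094), 13.906416893005371)
plate top ((523.3939819335938, 171.5609893798828), (110.97138214111328, 111.93728637695312), 13.550148963928223)
drive [323.28257586 246.16511544] 28.890625 [0.52412139 0.17433051 0.15      ]
((523.9537963867188, 174.19241333007812), (16.1981143951416, 16.21837043762207), 12.706201553344727)
drive [197.91437725 221.62044874] 42.875 [0.52335947 0.17192572 0.15      ]
((523.6162719726562, 172.03244018554688), (17.153242111206055, 17.584516525268555), 12.540833473205566)
(array([0.52336889, 0.17268638, 0.14746771]), np.float64(0.0010245876883329898))
foam scene ((507.636474609375, -149.28121948242188), (286.80487060546875, 138.62570190429688), 81.7559814453125)
foam top ((506.4725646972656, -152.4335479736328), (288.1692199707031, 138.53671264648438), 81.59446716308594)
```

Run:
```python
from m import *
c=C["scene"]
g=im["scene"].mean(2)
print(g[190:198,262:280].round().astype(int))
# dot centroid: darkness rel. to horizontal neighbours
ys,xs=np.mgrid[192:197,270:276]; sub=g[192:197,270:276]
w=np.clip(np.median(g[186:190,267:273])-8-sub,0,None)
print(w.round())
ctr=onz(c,(270.40,177.12),.100)[:2]
import itertools
a=np.radians(np.arange(0,360,1))
for z in(.043,):
  P=np.c_[ctr[0]+.02*np.cos(a),ctr[1]+.02*np.sin(a),np.full(len(a),z)]
  uv=proj(c,P)
  for k in range(0,360,5):
    if 20<=k<=120: print(k,uv[k].round(2))
print("bottom ctr",proj(c,[[*ctr,.03],[*ctr,.1]]))
# hex from top: 6th harmonic of radial contour on the plane
for n,b,th in(("top",(320,228,14,14),110),("scene",(262,171,16,10),115)):
  p=blob(n,*b,lambda a:V(a)<th,f=16)
  W=np.array([onz(C[n],q,.1)[:2] for q in p[1]])*1000
  m=W.mean(0); 
  an=np.arctan2(*(W-m).T[::-1]); r=np.hypot(*(W-m).T)
  A=np.arange(-np.pi,np.pi,.02); o=np.argsort(an); R=np.interp(A,an[o],r[o],period=2*np.pi)
  F=np.fft.fft(R)/len(R)
  k6=(R*np.exp(-6j*A)).mean();print(n,"mean r",R.mean(),"amp",abs(k6)*2,"vertex at",np.degrees(np.angle(k6))/-6*-1)
```

```text
[[241 241 217 150 128 134 136 138 139 139 138 137 135 131 126 204 240 240]
 [241 241 223 164 122 134 137 139 139 138 138 137 135 131 127 204 241 240]
 [241 241 235 198 125 134 137 138 139 139 134 129 132 131 133 206 240 240]
 [241 241 241 216 147 134 137 138 139 132 114 109 126 131 161 217 241 241]
 [241 241 241 230 191 141 136 138 139 123  96 110 130 146 200 234 241 241]
 [241 241 241 241 226 193 166 145 139 134 124 144 179 203 224 234 232 229]
 [241 241 241 241 241 235 218 200 188 187 195 205 228 238 225 212 205 191]
 [241 241 241 241 241 241 241 241 235 234 241 241 238 226 202 181 174 164]]
[[ 0.  0.  0.  0.  0.  0.]
 [ 0.  0. 16. 21.  3.  0.]
 [ 0.  6. 34. 20.  0.  0.]
 [ 0.  0.  6.  0.  0.  0.]
 [ 0.  0.  0.  0.  0.  0.]]
20 [266.91 192.71]
25 [267.34 192.95]
30 [267.8  193.15]
35 [268.28 193.33]
40 [268.78 193.47]
45 [269.3  193.58]
50 [269.83 193.66]
55 [270.37 193.7 ]
60 [270.91 193.7 ]
65 [271.45 193.67]
70 [271.98 193.6 ]
75 [272.51 193.5 ]
80 [273.02 193.36]
85 [273.51 193.19]
90 [273.98 192.99]
95 [274.43 192.76]
100 [274.85 192.5 ]
105 [275.24 192.21]
110 [275.6 191.9]
115 [275.91 191.57]
120 [276.19 191.22]
bottom ctr [[270.88506729 191.66096461]
 [270.4        177.12      ]]
top mean r 12.754221646974827 amp 0.7133034348535984 vertex at 15.779767861909129
scene mean r 10.868037736257564 amp 0.45983269920635794 vertex at 15.215264898054313
```

Results so far:

| Item | Position | Height | Yaw |
|---|---|---|---|
| Blue socket | (0.4923, -0.155) | top at 0.0994 | about -15° (mod 90), from the cross-hole dot and the hexagon |
| Drive | (0.5237, 0.173) | top at about 0.148–0.150 | about 13.3° |

I'll grip with the jaws along the foam's short direction (tool yaw -98°). First I travel at height.

Emit:
step_arm(plan="8.76 2.55 3 0 0 0 0;8.76 2.55 3 0 0 0 0;8.76 2.55 3 0 0 0 0;8.76 2.55 3 0 0 0 0;8.76 2.55 3 0 0 0 0;8.76 2.55 3 0 0 0 0;8.76 2.55 3 0 0 0 0;8.76 2.55 3 0 0 0 0;8.76 2.55 3 0 0 0 0;8.76 2.55 3 0 0 0 0;8.76 2.55 3 0 0 0 0;8.76 2.55 3 0 0 0 0")

```text
clock: 1.9
tool_pos: [0.4128, 0.148, 0.2271]
orientation: [-179.9, -0.0, -25.9]
force: [1.7, 1.0, -1.0]
opening: 0.0875
```

Emit:
step_arm(plan="8.76 2.55 3 0 0 0 0;8.76 2.55 3 0 0 0 0;8.76 2.55 3 0 0 0 0;8.76 2.55 3 0 0 0 0;8.76 2.55 3 0 0 0 0;8.76 2.55 3 0 0 0 0;8.76 2.55 3 0 0 0 0;8.76 2.55 3 0 0 0 0;8.76 0 0 0 0 0 7;8.76 0 0 0 0 0 7;8.76 0 0 0 0 0 7;8.76 0 0 0 0 0 7")

```text
clock: 2.9
tool_pos: [0.4915, -0.1559, 0.2265]
orientation: [180.0, 0.0, -54.3]
force: [0.1, -0.4, -0.1]
opening: 0.0879
```

Emit:
step_arm(plan="8.76 0 0 0 0 0 7;8.76 0 0 0 0 0 7;8.76 0 0 0 0 0 7;8.76 0 0 0 0 0 7;8.76 0 0 0 0 0 7;8.76 0 0 0 0 0 7;8.76 0 0 0 0 0 2;8.76 0 0 0 0 0 0;8.76 0 0 0 0 0 0")

```text
clock: 3.65
tool_pos: [0.4916, -0.1552, 0.2267]
orientation: [-180.0, 0.0, -97.8]
force: [-0.1, 0.5, -0.1]
opening: 0.0876
```

Emit:
step_arm(plan="8.76 0 -0.07 2 0 0 0;8.76 0 0 3 0 0 0;8.76 0 0 3 0 0 0;8.76 0 0 3 0 0 0;8.76 0 0 2 0 0 0;8.76 0 0 1 0 0 0;8.76 0 0 1 0 0 0;8.76 0 0 1 0 0 0;8.76 0 0 0 0 0 0;8.76 0 0 0 0 0 0")

```text
clock: 4.48
tool_pos: [0.4926, -0.1553, 0.0669]
orientation: [-180.0, -0.0, -97.9]
force: [0.3, -0.7, -1.0]
opening: 0.0875
```

Run:
```python
from h import *
print(telemetry.get_obs())
s=snapshot("scene")[130:250,210:340];t=snapshot("top")[190:280,270:390]
cv2.imwrite("pics/g1.png",np.hstack([cv2.resize(s,(390,360)),cv2.resize(t,(400,300))[:,:] if 0 else cv2.resize(t,(400,360))]))
```

```text
{'clock': 4.4833, 'joint_pos': array([ 4.30314526e+00,  1.52523447e+01, -3.08962553e+01,  1.40207642e-02,
       -4.38382246e+01, -1.21727108e+01]), 'qvel': array([-0.02467917, -0.95734485,  0.6918283 ,  0.30351081, -0.27474245,
       -0.16300134]), 'tau': array([-2.31409015e-02, -4.22099090e+01,  2.10231310e+01,  4.99496877e+00,
        1.27623891e-01,  7.04805949e-03]), 'tool_pos': array([ 0.49260609, -0.15534003,  0.06688106]), 'orientation': array([-1.79985074e+02, -6.71710137e-03, -9.78594544e+01]), 'force': array([ 0.31373888, -0.69953956, -0.97108621]), 'moment': array([ 0.13265669, -0.03914251, -0.01656334]), 'opening': 0.08749123952784064}
```

View pics/g1.png

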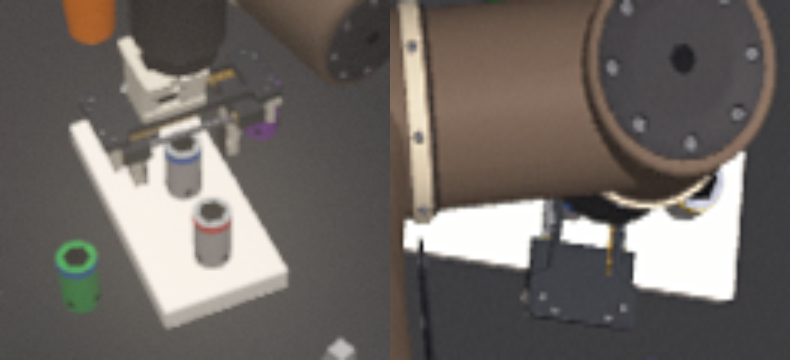

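The jaws straddle the blue-banded socket (left crop, about (183,165)), and the red one is clear. I'll close and lift 2 cm.

Emit:
step_arm(plan="3 0 0 0 0 0 0;3 0 0 0 0 0 0;3 0 0 0 0 0 0;3 0 0 0 0 0 0;3 0 0 0 0 0 0;3 0 0 0 0 0 0;3 0 0 0 0 0 0;3 0 0 0 0 0 0")

```text
clock: 5.25
tool_pos: [0.4922, -0.1553, 0.0665]
orientation: [180.0, -0.0, -97.9]
force: [-2.7, 1.4, 2.0]
opening: 0.0398
```

Emit:
step_arm(plan="3 0 0 -0.5 0 0 0;3 0 0 -1 0 0 0;3 0 0 -2 0 0 0;3 0 0 -3 0 0 0;3 0 0 -3 0 0 0;3 0 0 -3 0 0 0;3 0 0 -2 0 0 0;3 0 0 -1 0 0 0;3 0 0 -0.5 0 0 0;3 0 0 0 0 0 0;3 0 0 0 0 0 0;3 0 0 0 0 0 0")

```text
clock: 6.25
tool_pos: [0.4913, -0.1552, 0.2249]
orientation: [179.8, -0.0, -97.9]
force: [0.1, -0.7, -3.3]
opening: 0.0396
```

Run:
```python
from h import *
o=telemetry.get_obs();print({k:o[k] for k in("force","moment","tool_pos","orientation","opening","clock")})
s=snapshot("scene")[110:230,190:320]
cv2.imwrite("pics/g2.png",cv2.resize(s,(650,600),interpolation=cv2.INTER_CUBIC))
```

```text
{'force': array([ 0.05181235, -0.67846681, -3.2567281 ]), 'moment': array([ 0.10393672, -0.00604724,  0.07057829]), 'tool_pos': array([ 0.49134083, -0.15518156,  0.22489723]), 'orientation': array([ 1.79832473e+02, -6.44658194e-03, -9.78970120e+01]), 'opening': 0.03956295308020833, 'clock': 6.25}
```

View pics/g2.png

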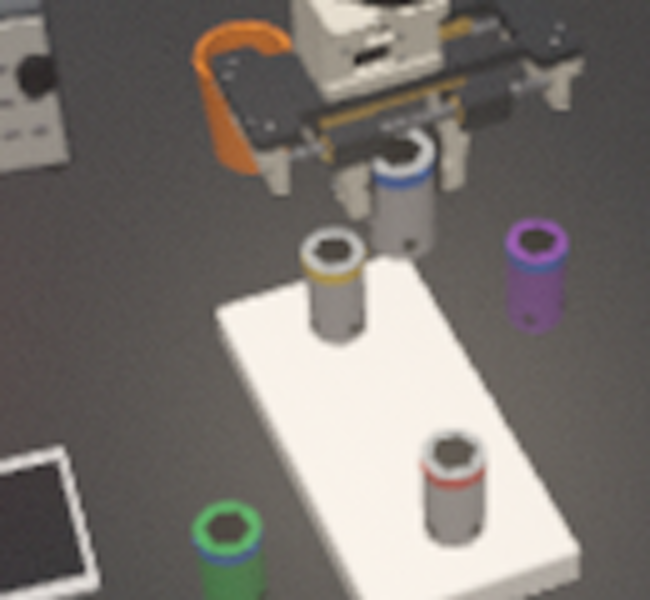

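The socket lifted clean: weight about 3.2 N, opening 39.6 mm, and the other sockets are standing. Now I carry it over to the rig and turn it +28°.

Emit:
step_arm(plan="3 -1.5 0.06 0 0 0 0;3 -3 0.12 0 0 0 0;3 -3.4 0.14 0 0 0 0;3 -3.4 0.14 0 0 0 0;3 -3.4 0.14 0 0 0 0;3 -3.4 0.14 0 0 0 0;3 -3.4 0.14 0 0 0 0;3 -3.4 0.14 0 0 0 0;3 -3.4 0.14 0 0 0 0;3 -3 0.12 0 0 0 0;3 -1.5 0.06 0 0 0 0;3 0 0 0 0 0 -4")

```text
clock: 7.3
tool_pos: [0.524, 0.1743, 0.225]
orientation: [179.9, -0.1, -93.8]
force: [-0.7, -0.5, -2.6]
opening: 0.0392
```

Emit:
step_arm(plan="3 0 0 0 0 0 -6;3 0 0 0 0 0 -6;3 0 0 0 0 0 -6;3 0 0 0 0 0 -4;3 0 0 0 0 0 -2.3;3 0 0 0 0 0 0;3 0 0 0 0 0 0;3 0 0 0 0 0 0;3 0 0 0 0 0 0")

```text
clock: 8.05
tool_pos: [0.5239, 0.1713, 0.2262]
orientation: [180.0, -0.0, -69.7]
force: [0.8, -0.3, -4.0]
opening: 0.0398
```

Run:
```python
from h import *
o=telemetry.get_obs();print({k:o[k] for k in("force","moment","tool_pos","orientation","opening","clock")})
for n in("scene","top"):
    a=np.mean([snapshot(n).astype(np.float32) for _ in range(6)],0); np.save(f"{n}2.npy",a)
s=np.load("scene2.npy")[180:300,260:390].astype(np.uint8);t=np.load("top2.npy")[170:270,130:250].astype(np.uint8)
cv2.imwrite("pics/r1.png",cv2.resize(s,None,fx=5,fy=5,interpolation=cv2.INTER_CUBIC))
cv2.imwrite("pics/r1t.png",cv2.resize(t,None,fx=4,fy=4,interpolation=cv2.INTER_CUBIC))
```

```text
{'force': array([ 0.83442608, -0.29824082, -4.00585338]), 'moment': array([ 0.06933231, -0.01162726, -0.02443051]), 'tool_pos': array([0.52391157, 0.17127547, 0.22624353]), 'orientation': array([ 1.79967218e+02, -8.79502791e-03, -6.96538668e+01]), 'opening': 0.03981871427631598, 'clock': 8.05}
```

View pics/r1.png

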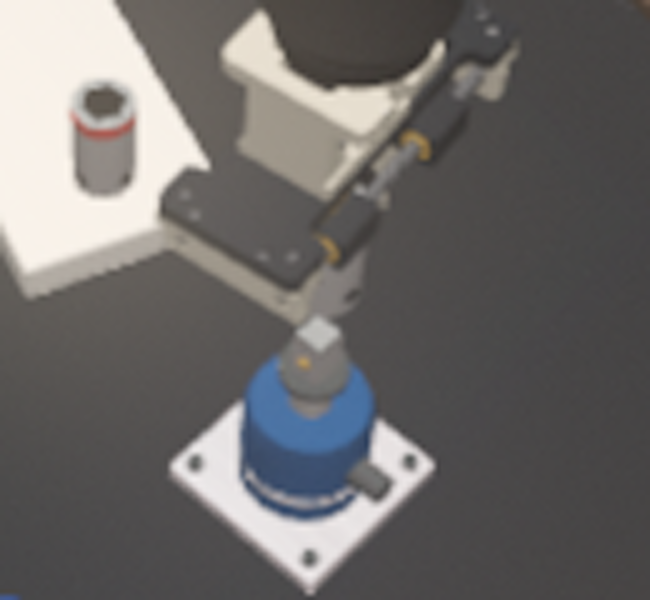

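View pics/r1t.png

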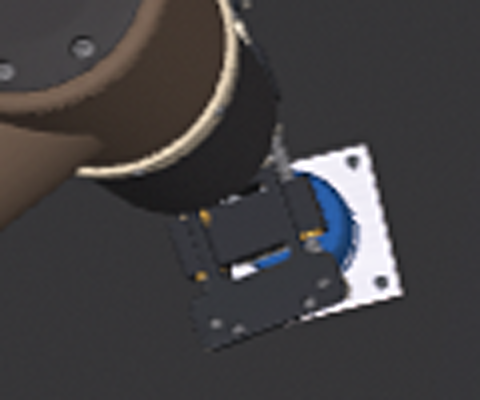

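The socket is above the drive with a cross-hole dot visible at about (330.4,239.4) in the scene. I'll use it to check yaw and position.

Run:
```python
from h import *
c=calibration("scene");g=np.load("scene2.npy").mean(2)
print(g[228:247,320:336].round().astype(int))
o=telemetry.get_obs();print(o["tool_pos"])
x,y,zt=o["tool_pos"];zu=zt-.0365
a=np.radians(np.arange(0,360,5))
def ring(z,x=x,y=y):return proj(c,np.c_[x+.02*np.cos(a),y+.02*np.sin(a),np.full(len(a),z)])
r=ring(zu+.013)
for i,k in enumerate(range(0,360,5)):
    if 60<=k<=140:print(k,r[i].round(2))
b=ring(zu);print("bottom ellipse x",b[:,0].min(),b[:,0].max(),"y",b[:,1].max())
s=np.load("scene2.npy")[222:262,306:342].astype(np.uint8)
s=cv2.resize(s,None,fx=14,fy=14,interpolation=cv2.INTER_NEAREST)
for p in b: cv2.circle(s,tuple(int(v) for v in ((p-[306,222]+.5)*14)),2,(0,0,255),-1)
cv2.imwrite("pics/r2.png",s)
```

```text
[[ 88  87  86  90 110 118  98  79  81  76  68  63  66  73  79  80]
 [ 88  87  87  85  88 113 116  84  70  69  64  69  81  85  80  81]
 [ 86  87  86  84  83  98 111  96  65  64  70  88 100  90  81  81]
 [ 85  86  84  78  81  96 106  93  66  67  87 111 107  87  80  82]
 [ 87  86  79  70  89 105  93  74  67  85 110 120 104  83  82  81]
 [ 85  80  75  82 112 121 100  82  88 113 123 119 103  82  81  81]
 [ 80  76  92 117 128 130 124 114 117 126 122 117 100  81  81  81]
 [ 77  94 125 135 131 130 130 128 127 124 122 113  94  81  81  80]
 [ 85 123 141 132 124 130 129 128 127 124 120 112  93  81  81  81]
 [109 135 139 132 129 129 129 128 126 122 110 100  90  80  81  81]
 [130 140 134 129 130 129 129 128 123 108  81  78  84  82  81  80]
 [142 139 133 128 129 129 129 128 115  85  78  88  84  81  80  80]
 [145 136 130 128 129 128 128 126 115 100  99  92  81  80  81  80]
 [147 137 129 128 129 128 128 126 123 117 101  82  81  81  79  80]
 [149 136 130 132 130 129 124 119 111  95  83  81  81  80  80  80]
 [143 129 146 163 149 127 108  96  87  82  82  81  80  80  81  79]
 [128 143 176 192 181 150 114  89  82  82  81  82  81  79  80  80]
 [150 175 188 189 191 186 168 131  88  81  81  82  80  81  80  81]
 [183 189 188 188 189 190 191 165 102  83  80  81  81  81  80  79]]
[0.52400241 0.17142267 0.22659171]
60 [324.83 240.17]
65 [325.51 240.13]
70 [326.18 240.03]
75 [326.84 239.89]
80 [327.47 239.7 ]
85 [328.08 239.47]
90 [328.66 239.19]
95 [329.2  238.87]
100 [329.7  238.51]
105 [330.15 238.12]
110 [330.56 237.69]
115 [330.92 237.24]
120 [331.23 236.75]
125 [331.48 236.25]
130 [331.68 235.73]
135 [331.82 235.19]
140 [331.9  234.65]
bottom ellipse x 316.0252233117622 331.49008987032016 y 243.06532857696877
```

View pics/r2.png

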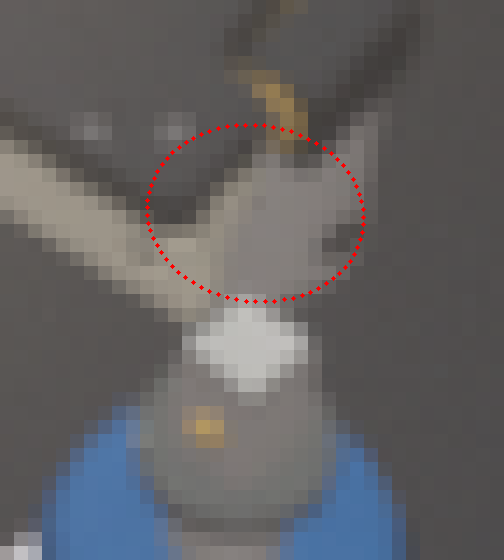

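The silhouette and dot agree with the plan: yaw within about 3°, position within about 1.5 mm. I'll shift +1.5 mm in y and come down to just above the drive top.

Emit:
step_arm(plan="3 -0.14 -0.05 0.5 0 0 0;3 0 0 1 0 0 0;3 0 0 1 0 0 0;3 0 0 0.7 0 0 0;3 0 0 0.3 0 0 0;3 0 0 0 0 0 0;3 0 0 0 0 0 0;3 0 0 0 0 0 0")

```text
clock: 9.32
tool_pos: [0.5243, 0.173, 0.1919]
orientation: [-180.0, -0.0, -69.6]
force: [0.5, 0.3, -3.2]
opening: 0.0391
```

Run:
```python
from h import *
o=telemetry.get_obs();print({k:o[k] for k in("force","moment","tool_pos","orientation","clock")})
s=snapshot("scene")[215:285,290:360];t=snapshot("top")[190:260,165:235]
cv2.imwrite("pics/d1.png",np.hstack([cv2.resize(s,(400,400),interpolation=2),cv2.resize(t,(400,400),interpolation=2)]))
```

```text
{'force': array([ 0.49978832,  0.33289216, -3.17989059]), 'moment': array([ 0.0422109 , -0.02094143,  0.04846805]), 'tool_pos': array([0.52428468, 0.17303103, 0.19188932]), 'orientation': array([-1.79969009e+02, -4.09874707e-03, -6.95786671e+01]), 'clock': 9.3167}
```

View pics/d1.png

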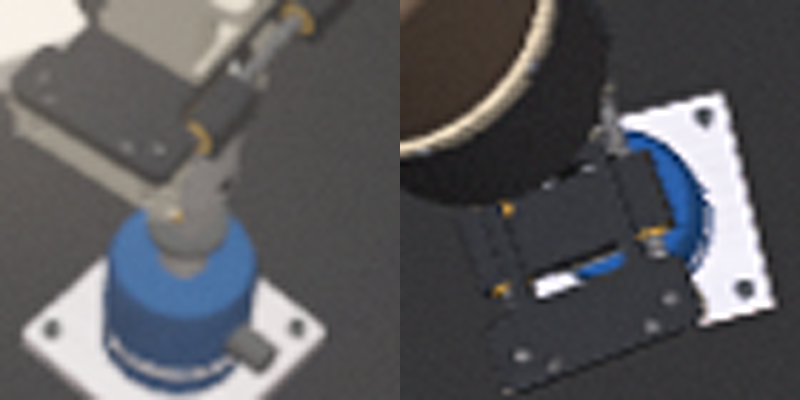

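The socket looks slightly right of the collar in the scene crop, so I'll check the silhouette edges by number.

Run:
```python
from h import *
c=calibration("scene");a=np.load("scene.npy"); b=np.mean([snapshot("scene").astype(np.float32) for _ in range(4)],0);np.save("scene3.npy",b)
x,y,zt=telemetry.get_obs()["tool_pos"];zu=zt-.0365
ang=np.radians(np.arange(0,360,3))
ring=lambda x,y,z:proj(c,np.c_[x+.02*np.cos(ang),y+.02*np.sin(ang),np.full(len(ang),z)])
def sh(img,x0,y0,w,h,rings):
    s=cv2.resize(img[y0:y0+h,x0:x0+w].astype(np.uint8),None,fx=9,fy=9,interpolation=cv2.INTER_NEAREST)
    for r,col in rings:
        for p in r: cv2.circle(s,tuple(int(v) for v in ((p-[x0,y0]+.5)*9)),1,col,-1)
    return s
R=[(ring(.5237,.173,.116),(0,255,255))]
A=sh(a,300,235,44,40,R);B=sh(b,300,225,44,40,[(ring(x,y,zu),(0,0,255)),(ring(x,y,zu+.03),(0,255,0))]+R)
cv2.imwrite("pics/ov.png",np.hstack([A,B]))
```

```text
(no output)
```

View pics/ov.png

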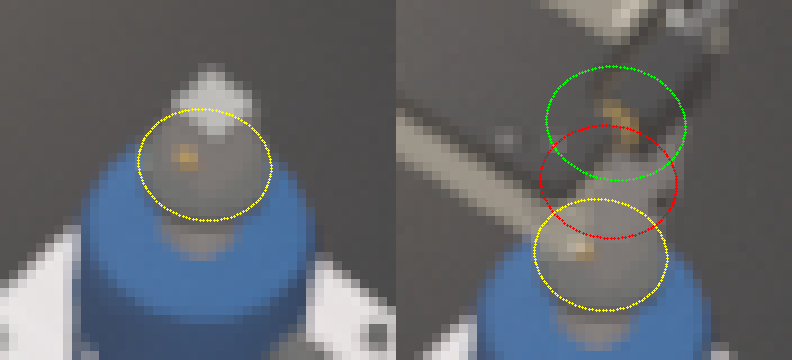

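The overlays fit: the collar matches at (0.5237, 0.173) and the socket edge matches within about 0.5 px. I'll come down slowly, watching force.

Emit:
step_arm(plan="3 0 0 0.3 0 0 0;3 0 0 0.3 0 0 0;3 0 0 0.3 0 0 0;3 0 0 0.3 0 0 0;3 0 0 0 0 0 0;3 0 0 0 0 0 0")

```text
clock: 10.12
tool_pos: [0.5239, 0.1728, 0.1792]
orientation: [180.0, -0.0, -69.6]
force: [0.2, 0.7, -2.8]
opening: 0.0396
```

```bash
cat > st.py <<'E'
from h import *
o=telemetry.get_obs()
F=o["force"][2]+3.2; zu=o["tool_pos"][2]-.0365
print("t",o["clock"],"F",o["force"].round(2),"M",o["moment"].round(3),o["tool_pos"].round(4),o["orientation"].round(2),"spindle mm",F/.8,"gap mm",(zu-.116)*1000+F/.8)
E
python3 st.py
```

```text
t 10.1167 F [ 0.19  0.66 -2.76] M [ 0.057 -0.062  0.011] [0.5239 0.1728 0.1792] [ 1.7996e+02 -1.0000e-02 -6.9590e+01] spindle mm 0.5474567006067271 gap mm 27.27870332815935
```

Emit:
step_arm(plan="3 0 0 0.2 0 0 0;3 0 0 0.2 0 0 0;3 0 0 0.2 0 0 0;3 0 0 0 0 0 0;3 0 0 0 0 0 0")

```text
clock: 10.53
tool_pos: [0.5236, 0.1727, 0.1733]
orientation: [179.9, -0.0, -69.6]
force: [-1.3, 0.3, -1.3]
opening: 0.0395
```

```bash
python3 st.py
```

```text
t 10.5333 F [-1.26  0.26 -1.3 ] M [-0.141  0.887 -0.033] [0.5236 0.1727 0.1733] [ 1.7994e+02 -1.0000e-02 -6.9590e+01] spindle mm 2.3717964756457808 gap mm 23.20754037881166
```

Emit:
step_arm(plan="3 0 0 0 0 0 0;3 0 0 0 0 0 0")

```text
clock: 10.7
tool_pos: [0.5236, 0.1727, 0.1735]
orientation: [180.0, -0.0, -69.6]
force: [-2.5, -0.4, -2.4]
opening: 0.0394
```

```bash
python3 st.py
```

```text
t 10.7 F [-2.52 -0.4  -2.42] M [-0.23   1.076  0.022] [0.5236 0.1727 0.1735] [179.96  -0.   -69.59] spindle mm 0.9687716283089037 gap mm 21.945579347701948
```

There is a 2.5 N side force toward -x, so the bore sits slightly too far in +x. I'll ease 0.8 mm in -x, then go down further.

Emit:
step_arm(plan="3 -0.03 0.08 0 0 0 0;3 0 0 0 0 0 0;3 0 0 0 0 0 0;3 0 0 0 0 0 0")

```text
clock: 11.03
tool_pos: [0.5232, 0.173, 0.1736]
orientation: [-180.0, -0.0, -69.6]
force: [-0.7, -0.4, -3.3]
opening: 0.0395
```

```bash
python3 st.py
```

```text
t 11.0333 F [-0.74 -0.43 -3.3 ] M [-0.151  0.411  0.004] [0.5232 0.173  0.1736] [-179.99   -0.    -69.58] spindle mm -0.1304877666207055 gap mm 20.997931957448177
```

Emit:
step_arm(plan="3 0 0 0.2 0 0 0;3 0 0 0.2 0 0 0;3 0 0 0 0 0 0;3 0 0 0 0 0 0;3 0 0 0 0 0 0")

```text
clock: 11.45
tool_pos: [0.5231, 0.1729, 0.1694]
orientation: [180.0, -0.0, -69.6]
force: [-1.0, -0.7, -3.3]
opening: 0.0395
```

```bash
python3 st.py
```

```text
t 11.45 F [-0.96 -0.69 -3.29] M [-0.227  0.31   0.   ] [0.5231 0.1729 0.1694] [179.99  -0.   -69.59] spindle mm -0.1186897205319376 gap mm 16.821602305967986
```

Emit:
step_arm(plan="3 0.01 0.04 0.2 0 0 0;3 0 0 0.2 0 0 0;3 0 0 0.2 0 0 0;3 0 0 0 0 0 0;3 0 0 0 0 0 0")

```text
clock: 11.87
tool_pos: [0.5229, 0.1728, 0.1635]
orientation: [-180.0, 0.0, -69.6]
force: [0.4, -0.6, -3.1]
opening: 0.04
```

```bash
python3 st.py
```

```text
t 11.8667 F [ 0.41 -0.6  -3.13] M [ 0.005 -0.043 -0.003] [0.5229 0.1728 0.1635] [-179.99    0.    -69.58] spindle mm 0.083075699622569 gap mm 11.046019553902733
```

Emit:
step_arm(plan="3 0 0 0.2 0 0 0;3 0 0 0.2 0 0 0;3 0 0 0.2 0 0 0;3 0 0 0.2 0 0 0;3 0 0 0 0 0 0;3 0 0 0 0 0 0")

```text
clock: 12.37
tool_pos: [0.5228, 0.1727, 0.1557]
orientation: [-180.0, -0.0, -69.6]
force: [-2.1, -0.4, 1.0]
opening: 0.0395
```

```bash
python3 st.py
```

```text
t 12.3667 F [-2.09 -0.37  1.01] M [-0.031  0.819  0.049] [0.5228 0.1727 0.1557] [-179.99   -0.    -69.58] spindle mm 5.265625803586942 gap mm 8.511127004559984
```

Emit:
step_arm(plan="3 0 0 0.15 0 0 0;3 0 0 0.15 0 0 0;3 0 0 0.1 0 0 0;3 0 0 0.1 0 0 0;3 0 0 0 0 0 0;3 0 0 0 0 0 0")

```text
clock: 12.87
tool_pos: [0.5231, 0.1728, 0.1508]
orientation: [-180.0, -0.0, -69.6]
force: [-1.7, -0.8, 4.2]
opening: 0.0392
```

```bash
python3 st.py
```

```text
t 12.8667 F [-1.74 -0.85  4.2 ] M [-0.115  0.761 -0.024] [0.5231 0.1728 0.1508] [-179.96   -0.    -69.58] spindle mm 9.246128777070917 gap mm 7.596006634846999
```

Emit:
step_arm(plan="3 0 0 0.15 0 0 0;3 0 0 0.15 0 0 0;3 0 0 0.1 0 0 0;3 0 0 0 0 0 0;3 0 0 0 0 0 0;3 0 0 0 0 0 0")

```text
clock: 13.37
tool_pos: [0.5231, 0.1728, 0.1472]
orientation: [-179.9, -0.0, -69.6]
force: [-3.0, 0.3, 7.0]
opening: 0.0398
```

```bash
python3 st.py
```

```text
t 13.3667 F [-3.02  0.35  7.04] M [-0.223  1.157 -0.075] [0.5231 0.1728 0.1472] [-1.7995e+02 -1.0000e-02 -6.9570e+01] spindle mm 12.803665499278605 gap mm 7.495424221757011
```

Emit:
step_arm(plan="3 -0.02 0.05 0.1 0 0 0;3 0 0 0.1 0 0 0;3 0 0 0 0 0 0;3 0 0 0 0 0 0;3 0 0 0 0 0 0")

```text
clock: 13.78
tool_pos: [0.5228, 0.1728, 0.1447]
orientation: [-179.9, -0.0, -69.6]
force: [1.7, -2.4, 2.5]
opening: 0.0395
```

```bash
python3 st.py
```

```text
t 13.7833 F [ 1.72 -2.35  2.53] M [-0.35  -0.563  0.087] [0.5228 0.1728 0.1447] [-1.7995e+02 -1.0000e-02 -6.9580e+01] spindle mm 7.1660904646817745 gap mm -0.6193836663381429
```

It snapped over: the gap dropped from 7.5 mm to about 0. I'll press on to about 16 N (spindle about 20 mm) in small steps.

Emit:
step_arm(plan="3 0.04 0 0.2 0 0 0;3 0 0 0.2 0 0 0;3 0 0 0.2 0 0 0;3 0 0 0.2 0 0 0;3 0 0 0 0 0 0;3 0 0 0 0 0 0")

```text
clock: 14.28
tool_pos: [0.5229, 0.1727, 0.1371]
orientation: [-179.9, 0.0, -69.6]
force: [-1.2, 0.5, 8.2]
opening: 0.0392
```

```bash
python3 st.py
```

```text
t 14.2833 F [-1.24  0.51  8.23] M [ 0.094  0.511 -0.077] [0.5229 0.1727 0.1371] [-1.7993e+02  1.0000e-02 -6.9570e+01] spindle mm 14.284141040864036 gap mm -1.1026414400421967
```

Emit:
step_arm(plan="3 0 0 0.15 0 0 0;3 0 0 0.15 0 0 0;3 0 0 0.15 0 0 0;3 0 0 0 0 0 0;3 0 0 0 0 0 0;3 0 0 0 0 0 0")

```text
clock: 14.78
tool_pos: [0.5229, 0.1727, 0.1331]
orientation: [-179.9, 0.0, -69.6]
force: [-2.5, -0.3, 12.1]
opening: 0.0397
```

```bash
python3 st.py;python3 st.py
```

```text
t 14.7833 F [-2.53 -0.33 12.08] M [0.03  1.025 0.05 ] [0.5229 0.1727 0.1331] [-1.7992e+02  1.0000e-02 -6.9560e+01] spindle mm 19.098399536563612 gap mm -0.31909831026171176
t 14.7833 F [-2.53 -0.33 12.08] M [0.03  1.025 0.05 ] [0.5229 0.1727 0.1331] [-1.7992e+02  1.0000e-02 -6.9560e+01] spindle mm 19.098399536563612 gap mm -0.31909831026171176
```

Emit:
step_arm(plan="3 -0.02 0.03 0.1 0 0 0;3 0 0 0 0 0 0;3 0 0 0 0 0 0;3 0 0 0 0 0 0")

```text
clock: 15.12
tool_pos: [0.5228, 0.1728, 0.1323]
orientation: [-179.9, -0.0, -69.5]
force: [-1.2, -1.4, 12.0]
opening: 0.0395
```

```bash
python3 st.py
```

```text
t 15.1167 F [-1.24 -1.42 11.97] M [-0.278  0.711  0.067] [0.5228 0.1728 0.1323] [-179.88   -0.    -69.55] spindle mm 18.96155906130633 gap mm -1.214697414461419
```

Emit:
step_arm(plan="3 0 0 -0.2 0 0 0;3 0 0 -0.3 0 0 0;3 0 0 -0.3 0 0 0;3 0 0 -0.3 0 0 0;3 0 0 -0.3 0 0 0;3 0 0 -0.3 0 0 0;3 0 0 -0.2 0 0 0;3 0 0 -0.1 0 0 0;3 0 0 0 0 0 0;3 0 0 0 0 0 0;3 0 0 0 0 0 0")

```text
clock: 16.03
tool_pos: [0.5221, 0.1726, 0.1508]
orientation: [180.0, 0.0, -69.6]
force: [3.0, 1.1, -0.7]
opening: 0.0395
```

```bash
python3 st.py
```

```text
t 16.0333 F [ 3.04  1.14 -0.69] M [ 0.635 -1.393  0.116] [0.5221 0.1726 0.1508] [ 1.800e+02  1.000e-02 -6.958e+01] spindle mm 3.132797528740575 gap mm 1.386511039285793
```

Emit:
step_arm(plan="3 0.02 -0.05 -0.1 0 0 0;3 0 0 -0.1 0 0 0;3 0 0 0 0 0 0;3 0 0 0 0 0 0;3 0 0 0 0 0 0")

```text
clock: 16.45
tool_pos: [0.5222, 0.1722, 0.1528]
orientation: [180.0, -0.0, -69.6]
force: [2.4, 0.1, -3.4]
opening: 0.039
```

```bash
python3 st.py
```

```text
t 16.45 F [ 2.45  0.08 -3.39] M [ 0.416 -0.702 -0.017] [0.5222 0.1722 0.1528] [179.95  -0.   -69.6 ] spindle mm -0.23196767688918984 gap mm 0.044058990413882726
```

Emit:
step_arm(plan="3 0 0 -0.1 0 0 0;3 0 0 -0.1 0 0 0;3 0 0 0 0 0 0;3 0 0 0 0 0 0;3 0 0 0 0 0 0")

```text
clock: 16.87
tool_pos: [0.5222, 0.1722, 0.1548]
orientation: [180.0, -0.0, -69.6]
force: [1.6, -0.1, -5.2]
opening: 0.0394
```

```bash
python3 st.py
```

```text
t 16.8667 F [ 1.57 -0.13 -5.21] M [ 0.137 -0.447  0.022] [0.5222 0.1722 0.1548] [ 1.7996e+02 -1.0000e-02 -6.9590e+01] spindle mm -2.511386265402602 gap mm -0.16627579813998716
```

Emit:
step_arm(plan="3 0 0 -0.06 0 0 0;3 0 0 -0.06 0 0 0;3 0 0 0 0 0 0;3 0 0 0 0 0 0;3 0 0 0 0 0 0;3 0 0 0 0 0 0")

```text
clock: 17.37
tool_pos: [0.5223, 0.1722, 0.1561]
orientation: [180.0, -0.0, -69.6]
force: [0.7, 0.6, -5.5]
opening: 0.0393
```

```bash
python3 st.py
python3 - <<'E'
from h import *
b=np.mean([snapshot("scene").astype(np.float32) for _ in range(4)],0);np.save("scene4.npy",b)
f=lambda n:cv2.resize(np.load(n)[222:282,296:351].astype(np.uint8),None,fx=7,fy=7,interpolation=2)
cv2.imwrite("pics/tug.png",np.hstack([f("scene.npy"),f("scene4.npy")]))
E
```

```text
t 17.3667 F [ 0.74  0.59 -5.53] M [-0.04  -0.161 -0.005] [0.5223 0.1722 0.1561] [179.97  -0.   -69.59] spindle mm -2.911359874776996 gap mm 0.7086617395529391
```

View pics/tug.png

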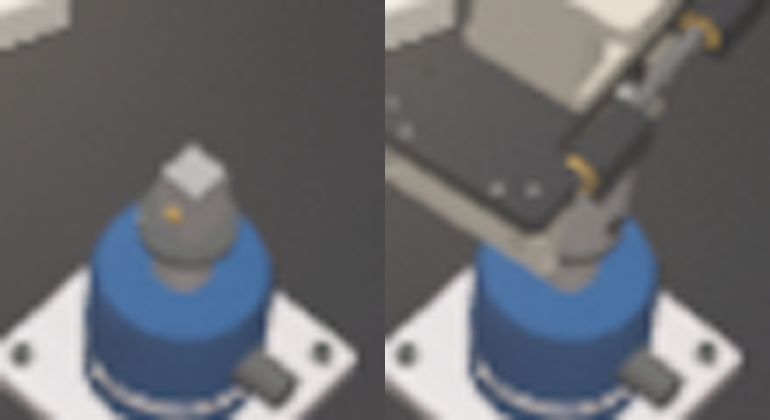

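The tug holds. The pull is about 2.3–2.9 N, the TCP is about 3.6 mm above the free-rest home height, and in the picture the collar stays in contact with the socket (around (575,245)). Now I lower it to its sagged rest (about +4 mm) and release.

Emit:
step_arm(plan="3 0 0 0.15 0 0 0;3 0 0 0.2 0 0 0;3 0 0 0.2 0 0 0;3 0 0 0.2 0 0 0;3 0 0 0 0 0 0;3 0 0 0 0 0 0;3 0 0 0 0 0 0")

```text
clock: 18.15
tool_pos: [0.5228, 0.1725, 0.1491]
orientation: [-180.0, 0.0, -69.6]
force: [-0.6, 0.6, -0.6]
opening: 0.0396
```

```bash
python3 st.py
```

```text
t 18.15 F [-0.65  0.59 -0.63] M [ 0.1    0.07  -0.044] [0.5228 0.1725 0.1491] [-179.97    0.    -69.58] spindle mm 3.2144499752162745 gap mm -0.21955165485261752
```

Emit:
step_arm(plan="5 0 0 0 0 0 0;5 0 0 0 0 0 0;7 0 0 0 0 0 0;8.76 0 0 0 0 0 0;8.76 0 0 0 0 0 0;8.76 0 0 0 0 0 0;8.76 0 0 0 0 0 0;8.76 0 0 0 0 0 0")

```text
clock: 18.82
tool_pos: [0.5226, 0.1724, 0.1488]
orientation: [180.0, -0.0, -69.6]
force: [0.7, 1.0, -0.4]
opening: 0.0837
```

Emit:
step_arm(plan="8.76 0 0 -1 0 0 0;8.76 0 0 -2 0 0 0;8.76 0 0 -3 0 0 0;8.76 0 0 -3 0 0 0;8.76 0 0 -3 0 0 0;8.76 -3 -2 0 0 0 0;8.76 -3 -2 0 0 0 0;8.76 -3 -2 0 0 0 0;8.76 -3 -2 0 0 0 0;8.76 -3 -2 0 0 0 0;8.76 -3 -2 0 0 0 0;8.76 0 0 0 0 0 0")

```text
clock: 19.82
tool_pos: [0.5728, 0.3881, 0.2675]
orientation: [180.0, -0.0, -69.4]
force: [-0.1, -0.9, -0.4]
opening: 0.0878
```

```bash
python3 st.py
python3 - <<'E'
from h import *
for n in("scene","top"):
    a=np.mean([snapshot(n).astype(np.float32) for _ in range(4)],0);np.save(n+"5.npy",a);cv2.imwrite(f"pics/{n}5.png",a)
f=lambda n,x,y:cv2.resize(np.load(n)[y:y+75,x:x+65].astype(np.uint8),None,fx=6,fy=6,interpolation=2)
cv2.imwrite("pics/end.png",np.hstack([f("scene5.npy",292,222),f("top5.npy",172,195)]))
E
```

```text
t 19.8167 F [-0.12 -0.9  -0.44] M [-0.094  0.091  0.051] [0.5728 0.3881 0.2675] [ 1.7997e+02 -2.0000e-02 -6.9430e+01] spindle mm 3.446094609890199 gap mm 118.40098514636804[ WARN:0@1.108] global loadsave.cpp:1063 imwrite_ Unsupported depth image for selected encoder is fallbacked to CV_8U.
```

View pics/end.png

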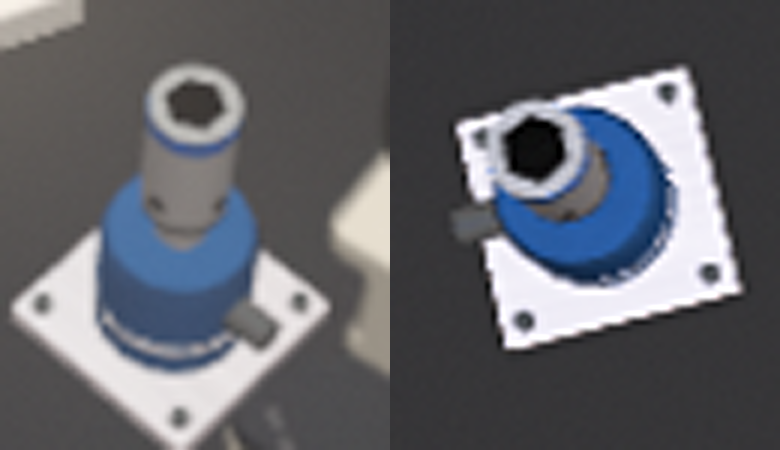

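View pics/scene5.png

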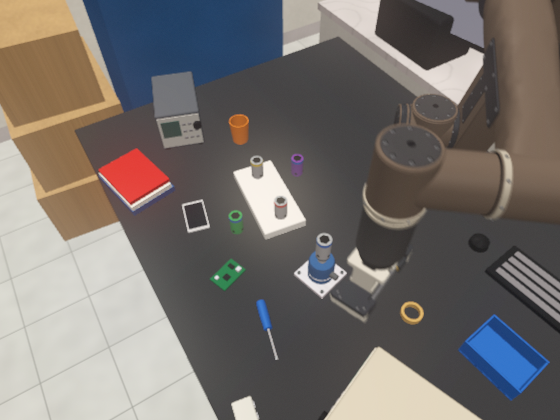

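The socket stands upright on the collar at (324,240), with its cross holes visible at drive yaw, and everything else is in place. Last check is the height of its top by triangulation (expect 0.182).

Run:
```python
import m; from m import *
m.im={n:np.load(n+"5.npy") for n in("scene","top")}
h1=blob("scene",317,233,15,11,lambda a:V(a)<110);h2=blob("top",252-60+0,212,16,16,lambda a:V(a)<60)
print(h1[0],h1[2],h2[0],h2[2],tri(C["scene"],h1[0],C["top"],h2[0]))
print(telemetry.get_obs()["qvel"].round(2))
```

```text
[324.07569934 238.84286723] 53.59375 [195.78574499 219.33199604] 73.765625 (array([0.52367132, 0.17237045, 0.18138115]), np.float64(0.0012818159207135225))
[-0.05  0.08  0.1  -0.07 -0.03 -0.06]
```

The top is at 0.1814, which matches home with the spindle sagged 4 mm. Handing in.

```bash
python3 -c "
from plant import workorder
print(workorder.close_job())"
```

```text
the job is handed in; nothing more can be done
None
```

The blue-banded socket is clicked home on the drive and released, and the job was handed in at about 20 s of the 67 s allowed.

- **Fitting:** I took the socket from the middle of the foam block, turned it about 28° to match the drive and pushed it down. The balls gave at about 10 N, with the remaining gap falling from 7.5 mm to about 0. I then pressed to about 15–16 N, with the spindle at 19–20 mm, short of the 24.5 mm limit.
- **Tug:** while still holding it, I pulled up until the spindle lifted about 3 to 3.6 mm (2.3 N by force, 2.9 N by height). It held, and I lowered it to rest before letting go.
- **Last checks:** the socket stands upright on the collar, with its top at 0.1814 m by triangulation against 0.182 m expected. The gripper is clear, and the other things look unmoved in the scene picture.
- **Disagreements:** the two cameras differed by about 1–2 mm. Force readings varied by about 1 N, so the gap worked out from them varied by about 1 mm. Side forces of 2–3 N came up during the push and the tug, and I eased them with sideways shifts of under 1 mm.
- **Not measured:** the ball positions cannot be read directly, so the click is inferred from the gap closing, the tug holding and the final height.

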